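# Lay the drained tube racks down, pockets up

### The job

Two empty tube racks have been left standing on edge on the bench mat to drain. Without gripping or lifting them, push each one over with the fingertips so that it lies flat on its blue base, tube pockets up, wholly on the mat, ready to be filled. Never tip a rack onto its pockets, and leave the tube in its stand, the full rack and the tip box where they are.

Things in the scene. Friction and masses are not known exactly. Their poses are not given: they have to be found in the camera images.
- rack_a: empty white tube rack, 150 x 90 x 45 mm, 0.3 kg, loose: 18 square pockets (13 mm) in one large face, a 12 mm blue base layer as the other. At the start it stands on a long edge on the mat, 90 mm tall. Origin: centre of that narrow face. Own x: square out of the pocket face (level at the start, up at the end); y: along the 150 mm; z: up at the start. Pocket face at x = +22.5 mm, blue at -22.5.
- rack_b: second rack, the same in size, look and axes as rack_a, also standing on a long edge. One rack shows its pockets roughly to the robot, the other roughly away; they swap places. Pushed near its top on the pocket face, a rack pivots on its lower blue edge without sliding, passes balance at about 27 degrees (top moved about 45 mm) and drops flat by itself.
- rack_a_base (a point): centre of rack A's blue large face (48 mm above the bench when on edge, 3 mm when it lies flat on the mat)
- rack_b_base (a point): centre of rack B's blue large face (heights as for rack A)
- mat: pale blue-green bench mat, fixed, 460 mm (its x) by 720 mm (its y), 3 mm thick; origin at the centre of its underside, on the bench
- sample_tube: bystander between the two racks: one red-capped clear tube upright in a round grey stand 36 mm across, 100 mm tall in all, loose; origin at the centre of its underside
- full_rack: bystander at the robot's left, its length pointing ahead: white rack full of red-capped tubes, 64 by 220 mm (own x, y), 110 mm tall, 0.7 kg, loose; origin at the centre of its underside
- tip_box: bystander at the robot's right: blue box with white lid, 85 by 120 mm, 75 mm tall, loose; origin at the centre of its underside
Not all that is in view belongs to the job. Leave any yellow look-alike of the rack_b alone.

How it is judged:
At the end, for the whole second after the job is handed in: Both racks lie at rest flat on the mat on their blue faces, pockets up: tilt under 0.06 rad, centre of the blue face under 8 mm above the bench and within 155 mm (mat x) and 275 mm (mat y) of the mat's centre; each bystander within 20 mm of its start and upright (angle between each of rack_a, rack_b's own x axis and vertical below 0.06 rad and height (world z) of each of rack_a_base, rack_b_base below 0.008 m and linear speed of each of rack_a, rack_b below 0.02 m/s and angular speed of each of rack_a, rack_b below 0.1 rad/s and x of rack_a_base in the frame of mat between -0.155 and 0.155 m and y of rack_a_base in the frame of mat between -0.275 and 0.275 m and x of rack_b_base in the frame of mat between -0.155 and 0.155 m and y of rack_b_base in the frame of mat between -0.275 and 0.275 m and distance of each of sample_tube, full_rack, tip_box from where it was at the start of the episode below 0.02 m and angle between each of sample_tube, full_rack, tip_box's own z axis and vertical below 0.3 rad); the robot touches nothing.
It fails at once if rack A is lifted or carried (centre of its blue face over 70 mm high, or over 30 mm high while the rack is level) (height (world z) of rack_a_base above 0.07 m or (angle between rack_a's own x axis and vertical below 0.25 rad and height (world z) of rack_a_base above 0.03 m)).
It fails at once if rack A is tipped the wrong way, onto its pockets (angle between rack_a's own x axis and vertical above 2.1 rad).
It fails at once if rack B is lifted or carried (centre of its blue face over 70 mm high, or over 30 mm high while the rack is level) (height (world z) of rack_b_base above 0.07 m or (angle between rack_b's own x axis and vertical below 0.25 rad and height (world z) of rack_b_base above 0.03 m)).
It fails at once if rack B is tipped the wrong way, onto its pockets (angle between rack_b's own x axis and vertical above 2.1 rad).
It fails at once if the tube in its stand, the full rack or the tip box is moved by over 20 mm or tipped by over 0.3 rad (distance of any of sample_tube, full_rack, tip_box from where it was at the start of the episode above 0.02 m or angle between any of sample_tube, full_rack, tip_box's own z axis and vertical above 0.3 rad).
It also fails if it takes over 51 s, if anything falls off the work surface, if the arm or the gripper's body presses on something with over 40 N, if the wrist force passes 120 N, or if a joint passes its speed limit or range.

### The arm

A 6-joint arm with a two-finger parallel gripper is mounted at the origin on the work surface. World frame = base frame: x ahead of the robot, y to its left, z up, the work surface at z = 0. Lengths are in m, angles in rad, forces in N, time in s.
With the tool pointing down it reaches from about 0.275 to 0.875 m from the base axis. Payload 12.5 kg.
Tool frame: the origin (TCP) lies on the centre line of the jaws, within the pads' length; the fingertips stand r.finger_overhang ahead of it and the grasp point (between the pads) lies 3 mm ahead of it (r.finger_overhang is the distance from the TCP to the fingertips, in m); z points along the fingers, y is the line along which they close (so a half turn about z gives the same grasp; the last joint's range is limited). The gripper opens to 85 mm and grips with 20 to 120 N. Pads are 22 mm wide; open, the fingers measure 114 mm over their backs; the gripper's body (76 mm by 85 mm) begins 54 mm behind the grasp point. The pads swing forward as they close: fully open they stand 13 mm farther back than shut.
Start: joints at [1.16, 0.351, 1.652, -0, 1.139, -0.085], TCP at [0.176, 0.521, 0.253] pointing down, gripper open.
Joint ranges: [-2.75, 2.75], [-0.79, 2.1], [0.01, 2.65], [-1.57, 4.71], [0.07, 3.14], [-2.87, 2.87]. Speed limits (rad/s): [2.22, 2.22, 2.79, 3.14, 3.14, 3.14].

### API

Orientations are given as a unit quaternion [x, y, z, w].
In Python, from cell import r, optics gives the robot as it stands. The module is installed in compiled form; this text tells all that it offers. Calls block until the motion is done:
- r.move_to(position, orientation): joint-space move of the TCP to a pose.
- r.move_linear(position, rot=None, vel=0.15): straight line of the TCP; rot=None keeps the orientation; vel is the mean speed in m/s.
- r.set_joints(angles): joint-space move.
- r.set_gripper(opening, squeeze=None): opening from 0.0 (shut) to 1.0 (fully open); squeeze is the grip in N (None keeps the last); returns when the fingers have stopped.
- r.sleep(seconds).
- r.inverse_kinematics(position, orientation): joint angles nearest the present ones, or None.
- optics.get_image(name): name is "scene" or "top" or "wrist"; returns a dict with "pixels" (400x640x3 uint8, red, green, blue), "depth" (400x640 float32, m along the optical axis (not along the pixel's ray), 0 where there is no reading), "fx", "fy", "cx", "cy" (pixels), "D" ([k1, k2, p1, p2, k3] as OpenCV has them; the pictures are not rectified), "camera_from_world" (4x4, takes a point from world to camera coordinates); the wrist camera has in their place "mount" (4x4, takes a point from camera to tool coordinates, whose origin is the TCP and whose axes are the flange's). Camera axes: x right, y down, z forward; pixel columns grow to the right and rows downward; lengths in m; the calibration is good to about 2 mm. A picture is of the moment at which its call begins: read the wrist's pose just before it.
A pose or a line that the arm cannot do raises r.PlanningError and nothing moves.
- r.hand_in(): hands the job in; it is judged then, once.
Readings, each from a call of its own:
- r.current_t(): time.
- r.current_q(): joint angles.
- r.current_qvel(): joint speeds.
- r.current_effort(): joint torques, N m.
- r.current_tool_pos(): TCP position.
- r.current_ee_rot(): TCP orientation.
- r.current_contact_force(): force on the tool from outside, world axes, zero at the start.
- r.current_torque(): the same for the moment, N m.
- r.current_opening(): opening from 0.0 (shut) to 1.0 (fully open).
- r.current_finger_force(): force on a finger pad.
Only numpy, scipy, OpenCV 4.12 (cv2) and the standard library are available. Lean on these libraries where they do the work, as an engineer would, in place of code of your own. Each camera call takes 0.05 s, during which the arm holds its last target. There are 200 camera calls.

## Working session

There is one attempt and no reset: what is moved stays moved. The work goes in short steps, each a Python script; the robot and the scene stay as the last script left them, time stands still between calls to the robot, and variables do not carry over. Pictures are saved under pics/ and viewed, at most 10 in all, crops included, and the job is handed in when it is done.

```bash
mkdir -p pics; python3 - <<'E'
from cell import r, optics
import cv2, numpy as np, pickle
d={}
for n in ("scene","top"):
    i=optics.get_image(n); d[n]=i
    cv2.imwrite(f"pics/{n}0.png",i["pixels"][:,:,::-1])
    print(n,i["fx"],i["fy"],i["cx"],i["cy"],i["D"]);print(np.round(i["camera_from_world"],3)); print((i["depth"]>0).mean())
pickle.dump(d,open("v0.pkl","wb"))
print(r.finger_overhang,r.current_t(),r.current_ee_rot())
E
```

```text
scene 487.31919826291244 487.31919826291244 333.2903111845899 201.1950786963057 [-0.06046833  0.          0.          0.          0.        ]
[[ 0.717  0.697  0.004 -0.294]
 [ 0.38  -0.386 -0.841 -0.12 ]
 [-0.585  0.604 -0.541  1.777]
 [ 0.     0.     0.     1.   ]]
0.98883203125
top 451.6929853829493 451.6929853829493 325.3811837170528 199.0996579612418 [-0.05304827  0.          0.          0.          0.        ]
[[-0.006 -1.     0.016 -0.015]
 [-0.994  0.005 -0.106  0.415]
 [ 0.106 -0.016 -0.994  1.337]
 [ 0.     0.     0.     1.   ]]
0.99585546875
0.022 0.1 [ 1.62188708e-01  9.86759636e-01 -4.77656056e-04 -1.21779194e-04]
```

View pics/scene0.png

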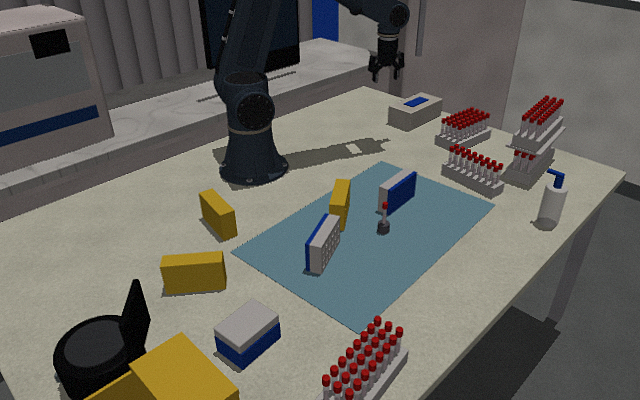

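View pics/top0.png

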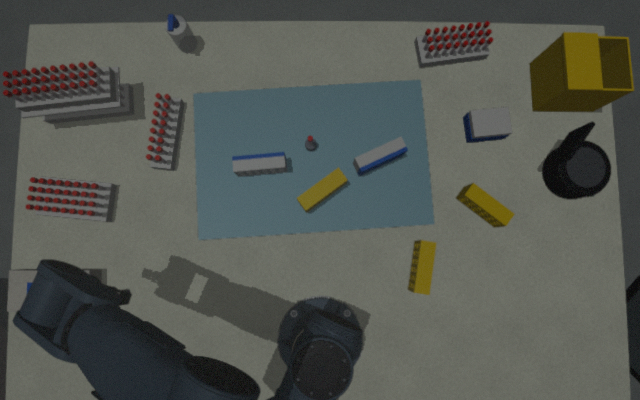

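The scene view shows the two white racks, one at about (323,244) and the other at (398,190). The top view shows the left rack at (260,163) with its blue on the far side, and the right rack at (380,155) with its blue on the robot's side. The tube is at (310,143), a yellow look-alike stands on the mat at (323,190), and the tip box is at (488,124). Next I'll measure them.

```bash
cat > h.py <<'E'
import cv2, numpy as np, pickle
def cloud(i):
    """world point per pixel"""
    h,w=i["depth"].shape
    K=np.array([[i["fx"],0,i["cx"]],[0,i["fy"],i["cy"]],[0,0,1]])
    uv=np.stack(np.meshgrid(np.arange(w),np.arange(h)),-1).reshape(-1,1,2).astype(float)
    n=cv2.undistortPoints(uv,K,np.array(i["D"])).reshape(h,w,2)
    z=i["depth"][...,None]
    P=np.concatenate([n*z,z],-1)
    T=np.linalg.inv(i["camera_from_world"])
    return P@T[:3,:3].T+T[:3,3]
def masks(i):
    hsv=cv2.cvtColor(i["pixels"],cv2.COLOR_RGB2HSV).astype(int)
    H,S,V=hsv[...,0],hsv[...,1],hsv[...,2]
    return dict(blue=(H>105)&(H<130)&(S>130), yellow=(H>18)&(H<32)&(S>140), mat=(H>85)&(H<105)&(S>50),
      red=((H<8)|(H>172))&(S>120), white=(S<50)&(V>100))
E
python3 - <<'E'
from h import *
d=pickle.load(open("v0.pkl","rb"))
for n in d:
    P=cloud(d[n]); m=masks(d[n]); print("==",n)
    p=P[m["mat"]]; p=p[(abs(p[:,2]-.003)<.012)&(p[:,0]>.2)&(p[:,0]<.95)]
    rr=cv2.minAreaRect(p[:,:2].astype(np.float32)); print("mat",np.round(rr[0],3),np.round(rr[1],3),rr[2],p[:,2].mean(), np.round(cv2.boxPoints(rr),3).tolist())
    inb=(P[...,0]>.2)&(P[...,0]<1.0)&(abs(P[...,1])<.65)
    hi=inb&(P[...,2]>.06)&(P[...,2]<.135)
    k,lab,st,c=cv2.connectedComponentsWithStats(hi.astype(np.uint8))
    for j in range(1,k):
        if st[j,4]<60: continue
        q=P[lab==j]; top=q[q[:,2]>np.percentile(q[:,2],95)-.008]
        rr=cv2.minAreaRect(top[:,:2].astype(np.float32))
        fr={a:round(float(m[a][lab==j].mean()),2) for a in m}
        print(c[j].round(),"ztop",top[:,2].mean().round(3),"ctr",np.round(rr[0],3),"size",np.round(rr[1],3),"corners",np.round(cv2.boxPoints(rr),3).tolist(),fr)
E
```

```text
== scene
mat [ 0.554 -0.092] [0.467 0.962] 3.488457441329956 0.0038598963240258745 [[0.2919999957084656, 0.37400001287460327], [0.3499999940395355, -0.5860000252723694], [0.8169999718666077, -0.5569999814033508], [0.7580000162124634, 0.40299999713897705]]
[524. 154.] ztop 0.132 ctr [0.733 0.607] size [0.123 0.072] corners [[0.6679999828338623, 0.6359999775886536], [0.6759999990463257, 0.5640000104904175], [0.7979999780654907, 0.578000009059906], [0.7900000214576721, 0.6499999761581421]] {'blue': 0.0, 'yellow': 0.0, 'mat': 0.0, 'red': 0.2, 'white': 0.21}
[475. 161.] ztop 0.108 ctr [0.624 0.467] size [0.05  0.199] corners [[0.5220000147819519, 0.45500001311302185], [0.7200000286102295, 0.4300000071525574], [0.7260000109672546, 0.47999998927116394], [0.5289999842643738, 0.5040000081062317]] {'blue': 0.0, 'yellow': 0.0, 'mat': 0.0, 'red': 0.49, 'white': 0.27}
[397. 184.] ztop 0.094 ctr [0.522 0.176] size [0.05  0.154] corners [[0.492000013589859, 0.25099998712539673], [0.5019999742507935, 0.09799999743700027], [0.5519999861717224, 0.10100000351667404], [0.5419999957084656, 0.254000008106
[... 7642 characters left out ...]
8]] {'blue': 0.0, 'yellow': 0.92, 'mat': 0.0, 'red': 0.0, 'white': 0.0}
[487. 204.] ztop 0.089 ctr [ 0.391 -0.49 ] size [0.15  0.047] corners [[0.3269999921321869, -0.5350000262260437], [0.36500000953674316, -0.5640000104904175], [0.45500001311302185, -0.4440000057220459], [0.4180000126361847, -0.41600000858306885]] {'blue': 0.0, 'yellow': 0.99, 'mat': 0.0, 'red': 0.0, 'white': 0.0}
[425. 256.] ztop 0.09 ctr [ 0.244 -0.301] size [0.044 0.09 ] corners [[0.19599999487400055, -0.3160000145435333], [0.2849999964237213, -0.32899999618530273], [0.2919999957084656, -0.28600001335144043], [0.20200000703334808, -0.27300000190734863]] {'blue': 0.0, 'yellow': 0.96, 'mat': 0.0, 'red': 0.0, 'white': 0.0}
```

Rack measurements from the top view are consistent: both come out at 150 x 46 mm with the top at 93 mm, and the scene view agrees with them. The drop zones are clear of the yellow rack (45 mm), the tube and the mat limits. I'll push the left rack first.

```bash
cat > push.py <<'E'
from cell import r, optics
import numpy as np, cv2
from scipy.spatial.transform import Rotation as R
from h import *
def push(c,blue0,blue1,name):
    """c: rack top centre; blue0, blue1: ends of its blue top edge."""
    c,b0,b1=map(np.array,(c,blue0,blue1))
    u=(b1-b0)/np.linalg.norm(b1-b0); n=np.array([-u[1],u[0]])
    if n@((b0+b1)/2-c)<0: n=-n
    if r.current_opening()>.02: r.set_gripper(0.0)
    ztcp=.080+r.finger_overhang
    at=lambda s,z: np.array([*(c+n*s),z])
    best=None
    for y in (u,-u):
        y3=np.array([*y,0]); z3=np.array([0,0,-1.])
        q=R.from_matrix(np.c_[np.cross(y3,z3),y3,z3]).as_quat()
        j=r.inverse_kinematics(at(-.06,.25),q)
        if j is not None:
            cost=abs(np.array(j)-r.current_q()).max()
            if best is None or cost<best[0]: best=(cost,q)
    print("n",n,"ztcp",ztcp,"cost",best[0])
    r.move_to(at(-.06,.25),best[1]); r.move_linear(at(-.06,ztcp))
    for s in (-.030,-.015,0,.015,.030):
        r.move_linear(at(s,ztcp),vel=.05); print(s,r.current_contact_force().round(2) if hasattr(r.current_contact_force(),'round') else r.current_contact_force())
    r.sleep(.4)
    r.move_linear(at(.0,.25))
    i=optics.get_image("top"); cv2.imwrite(f"pics/{name}.png",i["pixels"][:,:,::-1])
    print("t",r.current_t())
E
python3 - <<'E'
from push import *
push((.516,.176),(.546,.103),(.533,.253),"left1")
E
```

```text
n [0.99626547 0.08634301] ztcp 0.10200000000000001 cost 1.3099942732307233
-0.03 [-0.89 -0.28 -0.99]
-0.015 [-0.55 -0.48  0.1 ]
0 [-0.16  0.3  -0.84]
0.015 [-0.45  0.16  0.25]
0.03 [-0.19 -0.88 -0.02]
t 7.8
```

View pics/left1.png

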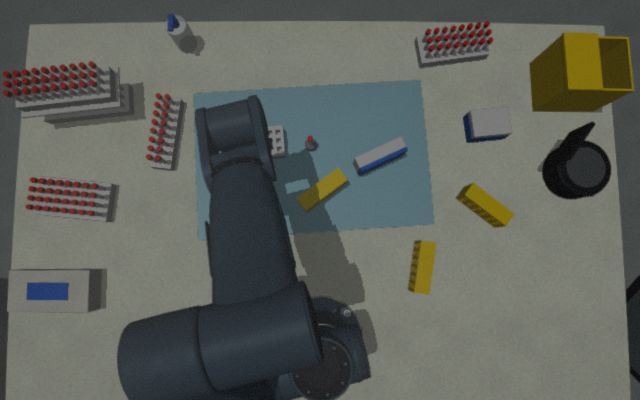

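The left rack's pockets now face up beside the arm, at (278,140). The right rack still stands at (380,155) and the tube hasn't moved. Now the right rack, after which I'll move clear and check.

```bash
python3 - <<'E'
from push import *
push((.538,-.178),(.486,-.119),(.549,-.256),"right1")
q=np.array(r.current_q()); q[0]=-1.3; r.set_joints(q); r.sleep(.3)
for n in ("top","scene"):
    i=optics.get_image(n); cv2.imwrite(f"pics/{n}2.png",i["pixels"][:,:,::-1])
    P=cloud(i)
    inb=(P[...,0]>.33)&(P[...,0]<.76)&(P[...,1]>-.32)&(P[...,1]<.36)&(P[...,2]>.035)&(P[...,2]<.06)
    k,lab,st,c=cv2.connectedComponentsWithStats(inb.astype(np.uint8))
    for j in range(1,k):
        if st[j,4]<300: continue
        p=P[lab==j]; A=np.c_[p[:,:2],np.ones(len(p))]
        rr=cv2.minAreaRect(p[:,:2].astype(np.float32)); pl=np.linalg.lstsq(A,p[:,2],rcond=None)[0]
        print(n,c[j].round(),"z",np.median(p[:,2]).round(4),np.round(rr[0],3),np.round(rr[1],3),"slope",pl[:2].round(3))
print(r.current_t())
E
```

```text
n [-0.9085408  -0.41779614] ztcp 0.10200000000000001 cost 0.9165110383954695
-0.03 [-0.13  0.54 -0.15]
-0.015 [ 0.64 -0.21  0.34]
0 [-0.95  0.06 -0.3 ]
0.015 [-0.77 -0.48  0.05]
0.03 [0.2  0.51 0.2 ]
t 14.3667
top [258. 142.] z 0.0472 [0.585 0.183] [0.093 0.151] slope [0.007 0.002]
top [389. 178.] z 0.0467 [ 0.474 -0.208] [0.09  0.152] slope [-0.     0.001]
scene [415. 201.] z 0.048 [0.591 0.182] [0.093 0.156] slope [-0.027  0.014]
scene [299. 240.] z 0.0473 [ 0.48  -0.206] [0.095 0.158] slope [-0.015  0.005]
16.5583
```

View pics/top2.png

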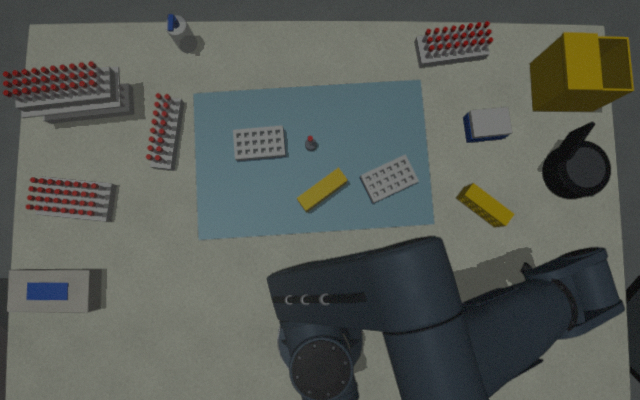

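View pics/scene2.png

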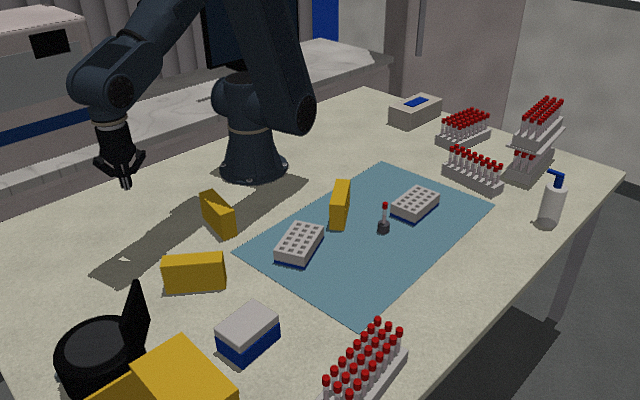

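Both racks lie flat with pockets up, at top view (260,143) and (389,178). Their top faces measure 47–48 mm high (48 expected). The tube, full rack, tip box and yellow look-alikes haven't moved, and the arm is clear.

```bash
python3 -c "
from cell import r
print(r.hand_in(), r.current_t())"
```

```text
the job is handed in; nothing more can be done
the job is handed in; nothing more can be done
```

Both racks were pushed over onto their blue bases and lie flat on the mat, pockets up; in the final camera views the tube, full rack and tip box had not moved, and I handed the job in at about 17 s of the 51 s allowed (no verdict was returned).

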